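# Turn the reversible griddle plate smooth side up

### The job

The griddle is set up ribbed side up; turn its plate over so that the smooth side is up, and seat it fully home on the base's two pins again, with its pouring spout over the grease cup as now. Do not drop the plate, and leave the mug, mill, jar and tin where they stand.

Things in the scene. Friction and masses are not known exactly. Their poses are not given: they have to be found in the camera images.
- griddle_plate: loose reversible aluminium plate, 0.35 to 0.6 kg. Slab 112 (x) x 124 (y) x 10 (z) mm, origin at the middle of the slab at mid thickness. +z face (up at the start): six ribs along y, 3.5 mm proud, within 28 mm of the middle line; -z face smooth. A loop handle at each x end, 194 mm over all; spout at +y
- bar_a (a point): middle of the handle bar at plate x = -92 mm (nearer the robot at the start), mid thickness. Round bar 10 mm thick along the plate's y; 31 mm free gap between bar and slab; carried by two round arms 10 mm thick at y = -38 and +38 mm. A plate pinched by a bar can pivot about it between the fingers
- bar_b (a point): middle of the equal handle bar at plate x = +92 mm. Hanging from one pinched bar, friction can leave the plate 5 to 15 degrees off vertical, and it is swung further by tipping it against an edge of the base; the lower bar then hangs 184 mm below
- hole (a point): one of the plate's four square 14 mm through holes, at x = -42 and +42, y = +38 and -20 mm; this one (42, 38), mid thickness. They fit the pins as now and also turned end over end (about the plate's y axis), but neither turned half round nor rolled over sideways: then the plate rides up on the pins
- spout (a point): tip of the plate's pouring spout, 77 mm from the plate's origin along its +y
- griddle_base: griddle base, fixed; 104 (x) x 140 (y) mm, origin on the worktop under its middle. The plate lies on two flat rails along y at x = -42 and +42 mm, 20 mm wide, tops 60 mm above the worktop, outer top edges at x = -52 and +52; a 12 mm deep recess between them. The handle bars overhang the base, with free space under them down to the worktop
- pin (a point): tip of one of the base's two brass pins: this one at base (x, y) = (42, 38) mm, the other at (-42, -20) mm. 9 mm high, 12 mm thick at the foot (for 2 mm), tapering to 7 mm at the tip: a seated hole has 1 mm play all round, the taper catches a hole up to 3 mm off
- seat (a point): on the base, 65 mm above the worktop: where the plate's origin lies when it is fully home, either way up; axes as the base
- cup (a point): middle of the mouth of the grease cup (70 x 32 mm, 36 mm high), fixed to the +y side of the base
- mug: white mug with a handle, 78 mm wide, 97 mm high; bystander, origin under its middle
- mill: wooden pepper mill, 58 mm wide, 170 mm high; bystander, origin under its middle
- jar: glass jar with grey lid, 71 mm wide, 110 mm high; bystander, origin under its middle
- tin: green-blue food tin, 75 mm wide, 110 mm high; bystander, origin under its middle

How it is judged:
By the outcome, as a careful person would: the job done as asked, in the order asked, and still so for the second after the job is handed in, with the robot touching nothing.
It also fails if it takes over 72 s, if anything falls off the work surface, if the arm or the gripper's body presses on something with over 40 N, if the wrist force passes 120 N, or if a joint passes its speed limit or range.

### The arm

A 6-joint arm with a two-finger parallel gripper is mounted at the origin on a cart in front of the work surface, level with it; the furniture and walls round the work are solid. World frame = base frame: x ahead of the robot, y to its left, z up, the work surface at z = 0. Lengths are in m, angles in rad, forces in N, time in s.
With the tool pointing down it reaches from about 0.225 to 0.875 m from the base axis. Payload 3.4 kg.
Tool frame: the origin (TCP) lies at the very end of the fingers, on their centre line; the grasp point (between the pads) lies behind it (manip.grasp_offset is the z of the grasp point in the tool frame, in m); z points along the fingers, y is the line along which they close (so a half turn about z gives the same grasp; the last joint's range is limited). The gripper opens to 85 mm and grips with 20 to 120 N. Pads are 22 mm wide; open, the fingers measure 114 mm over their backs; the gripper's body (76 mm by 85 mm) begins 54 mm behind the grasp point. The pads swing forward as they close: fully open they stand 13 mm farther back than shut.
Start: joints at [-0.121, 0.276, 1.505, -0, 1.361, -0.121], TCP at [0.575, -0, 0.231] pointing down, gripper open.
Joint ranges: [-2.89, 2.89], [-0.75, 2.08], [0.22, 2.7], [-1.18, 4.32], [0.11, 2.71], [-2.7, 2.7]. Speed limits (rad/s): [2.57, 2.57, 3.14, 3.14, 3.14, 3.14].

### API

Orientations are given as a unit quaternion [w, x, y, z].
In Python, from rig import manip gives the robot as it stands.
- The arm moves only by the shell command python3 -m pendant 'ROWS' [FORCE]. ROWS is JSON, a list of rows, each an object of numbers: "dx", "dy", "dz": the shift along the tool's x, y, z in m; "rx", "ry", "rz": the turn, a rotation vector about the tool's x, y, z in degrees; "hand": the finger opening in m, from 0 to 0.0854. In form: [{"dx": .., "dy": .., "dz": .., "rx": .., "ry": .., "rz": .., "hand": ..}, ...]. A call has 1 to 12 rows; each row shifts and turns the commanded pose from where the row before left it, along the tool's axes as they then stand; what a row does not reach is not made up. A row lasts 1/12 s, in which the tool goes at most 41.7 mm and 7.16 degrees, less where a joint would pass 70% of its speed; a pose out of reach is approached as far as the arm can. A call is refused whole if a number of a shift passes 0.0417 or a number of a turn 7.16, either way. A call with a gripper value outside its range is refused whole. The fingers move at their own pace and stop on an object; FORCE is the grip in N (left out, the last holds). Time passes only in rows, so rows that do not move let the fingers close. It gives the time, the measured TCP pose, the force, the opening and the grip force at its end, in the units of the state.
- manip.get_state(): the state, without advancing time (a new reading comes with each control period).
- manip.get_image(name): name is "scene" or "side" or "wrist"; returns a dict with "frame" (480x640x3 uint8, red, green, blue), "fx", "fy", "cx", "cy" (pixels), "distortion" ([k1, k2, p1, p2, k3] as OpenCV has them; the pictures are not rectified), "position" and "attitude" of the camera in the world; the wrist camera has in their place "mount" (4x4, takes a point from camera to tool coordinates, whose origin is the TCP and whose axes are the flange's). Camera axes: x right, y up, looking along -z (the intrinsics and any distortion apply to the point x, -y, -z); pixel columns grow to the right and rows downward; lengths in m; the calibration is good to about 2 mm. A picture is of the moment at which its call begins: read the wrist's pose just before it. There is no depth.
- manip.sign_off(): hands the job in; it is judged then, once.
The state is a dict: "clock": time; "qpos": joint angles; "qd": joint speeds; "effort": joint torques, N m; "position": TCP position; "ee_rot": TCP orientation; "contact_force": force on the tool from outside, world axes, zero at the start; "moment": the same for the moment, N m; "width": finger opening in m; "gripper_force": force on a finger pad.
Only numpy, scipy, OpenCV 4.12 (cv2) and the standard library are available. Lean on these libraries where they do the work, as an engineer would, in place of code of your own. Each camera call takes 0.05 s, during which the arm holds its last target. There are 200 camera calls.

## Working session

There is one attempt and no reset: what is moved stays moved. The work goes in short steps, Python scripts to look and compute and a shell command to move; the robot and the scene stay as the last step left them, time stands still between calls to the robot, and variables do not carry over. Pictures are saved under pics/ and viewed, at most 10 in all, crops included, and the job is handed in when it is done.

```bash
ls; mkdir -p pics
cat > h.py <<'E'
import numpy as np, cv2
from rig import manip
from scipy.spatial.transform import Rotation as R
def q2R(q): return R.from_quat([q[1],q[2],q[3],q[0]]).as_matrix()
def snap(name,fn=None):
    s=manip.get_state(); im=manip.get_image(name)
    if fn: cv2.imwrite('pics/'+fn,im['frame'][:,:,::-1])
    if 'mount' in im:
        T=np.eye(4);T[:3,:3]=q2R(s['ee_rot']);T[:3,3]=s['position'];T=T@np.array(im['mount']);im['P']=T[:3,3];im['A']=T[:3,:3]
    else:
        im['P']=np.array(im['position']);a=np.array(im['attitude']);im['A']=a if a.shape==(3,3) else q2R(a)
    im['K']=np.array([[im['fx'],0,im['cx']],[0,im['fy'],im['cy']],[0,0,1.]]);im['D']=np.array(im['distortion'],float)
    return im
def ray(im,uv):
    p=cv2.undistortPoints(np.array([[uv]],float),im['K'],im['D'])[0,0]
    d=im['A']@np.array([p[0],-p[1],-1.]);return im['P'],d/np.linalg.norm(d)
def onz(im,uv,z):
    o,d=ray(im,uv);return o+d*(z-o[2])/d[2]
def proj(im,X):
    c=(np.atleast_2d(X)-im['P'])@im['A'];c=c*[1,-1,-1]
    return cv2.projectPoints(c,np.zeros(3),np.zeros(3),im['K'],im['D'])[0][:,0]
def tri(rs):
    M=np.zeros((3,3));b=np.zeros(3)
    for o,d in rs:
        Q=np.eye(3)-np.outer(d,d);M+=Q;b+=Q@o
    return np.linalg.solve(M,b)
E
python3 - <<'E'
from h import *
print(manip.get_state(),manip.grasp_offset)
for n in('scene','side','wrist'):
    im=snap(n,n+'0.png');print(n,im['P'],im['A'].round(3).tolist(),im['fx'])
E
```

```text
pics
{'clock': 0.0, 'qpos': array([-1.20997202e-01,  2.76635256e-01,  1.50615677e+00,  1.31011715e-05,
        1.36070870e+00, -1.20992229e-01]), 'qd': array([-0.00143065,  0.00022093,  0.00106997, -0.00066979, -0.00048004,
        0.00148777]), 'effort': array([ 6.20495921e-04, -4.16768074e+01, -2.45808578e+01, -1.52056768e-04,
        1.11346930e-02,  1.69860516e-05]), 'position': array([5.74460424e-01, 6.65321162e-05, 2.30407345e-01]), 'ee_rot': array([-7.55049415e-04,  7.07109188e-01,  7.07103731e-01, -5.83207480e-04]), 'contact_force': array([ 0.34241874,  0.75100291, -0.18439145]), 'moment': array([ 0.01474969, -0.01636804, -0.02154857]), 'gripper_force': 0.0, 'width': 0.08470460364017877} -0.0187
scene [-0.1275713  -0.46016762  0.81217032] [[0.543, 0.574, -0.613], [-0.839, 0.385, -0.384], [0.016, 0.723, 0.691]] 530.6079186613124
side [0.12927439 0.86278979 0.91869176] [[-0.913, 0.255, -0.319], [-0.408, -0.6, 0.688], [-0.016, 0.758, 0.652]] 555.8356831725612
wrist [0.57481245 0.06525304 0.3731595 ] [[1.0, -0.002, 0.001], [0.001, 0.966, 0.258], [-0.001, -0.258, 0.966]] 387.5921714155485
```

View pics/scene0.png

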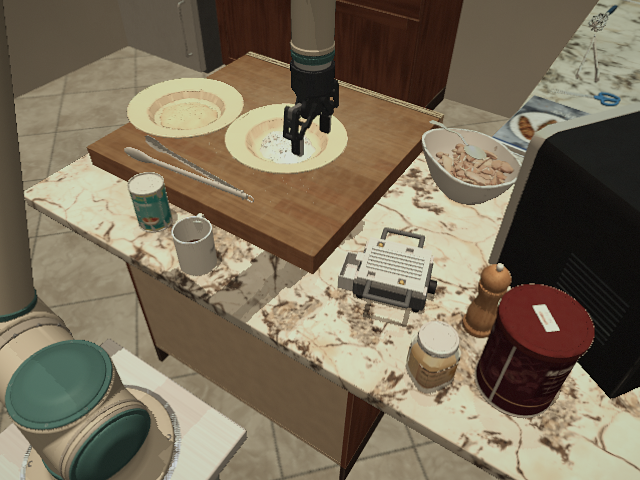

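View pics/side0.png

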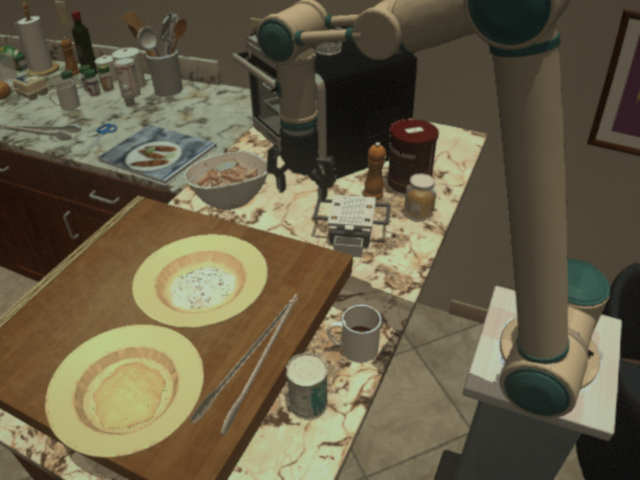

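View pics/wrist0.png

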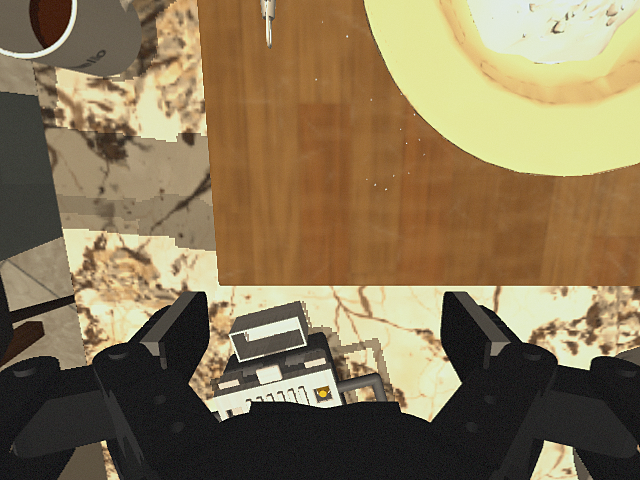

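Run:
```python
from h import *
a=snap('scene');b=snap('side')
print(onz(a,(398,258),.068),onz(b,(353,211),.068))
c=a['frame'][215:335,325:455];d=b['frame'][180:265,300:400]
c=cv2.resize(c,(433,400),interpolation=cv2.INTER_CUBIC);d=cv2.resize(d,(367,312),interpolation=cv2.INTER_CUBIC)
o=np.zeros((400,800,3),np.uint8);o[:,:433]=c;o[:312,433:]=d
cv2.imwrite('pics/crop1.png',o[:,:,::-1])
for n,im,uv in(('mug',a,(194,270)),('mill',a,(478,330)),('jar',a,(432,382)),('tin',a,(155,225))): print(n,onz(im,uv,0))
for n,uv in(('mug',(362,352)),('mill',(373,192)),('jar',(419,212)),('board',(352,258)),('red',(405,190))): print(n,onz(b,uv,0))
```

```text
[ 0.557186   -0.21451129  0.068     ] [ 0.53663813 -0.21216615  0.068     ]
mug [3.56213825e-01 1.41464148e-01 1.11022302e-16]
mill [ 0.53656209 -0.39989799  0.        ]
jar [ 3.88948826e-01 -3.72872313e-01  1.11022302e-16]
tin [ 4.09035049e-01  3.05537962e-01 -1.11022302e-16]
mug [0.36876248 0.15568047 0.        ]
mill [ 0.54981579 -0.40670445  0.        ]
jar [ 0.39931844 -0.36526731  0.        ]
board [ 0.49895731 -0.11390241  0.        ]
red [ 0.46740591 -0.45295807  0.        ]
```

View pics/crop1.png

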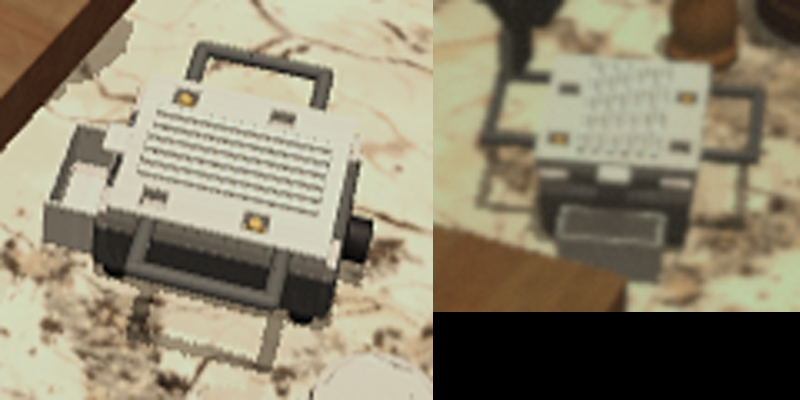

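```bash
python3 -m pendant '[{"dx":-0.035,"dy":-0.005},{"dx":-0.035,"dy":-0.005},{"dx":-0.035,"dy":-0.005},{"dx":-0.035,"dy":-0.005},{"dx":-0.03,"dy":-0.005},{"dx":-0.02,"dy":-0.005},{},{}]'
python3 - <<'E'
from h import *
im=snap('wrist','wrist1.png');print(manip.get_state()['position'],manip.get_state()['clock'])
E
```

```text
[5.74866714e-01 7.70434896e-06 2.30994901e-01] 0.3invalid input
```

View pics/wrist1.png

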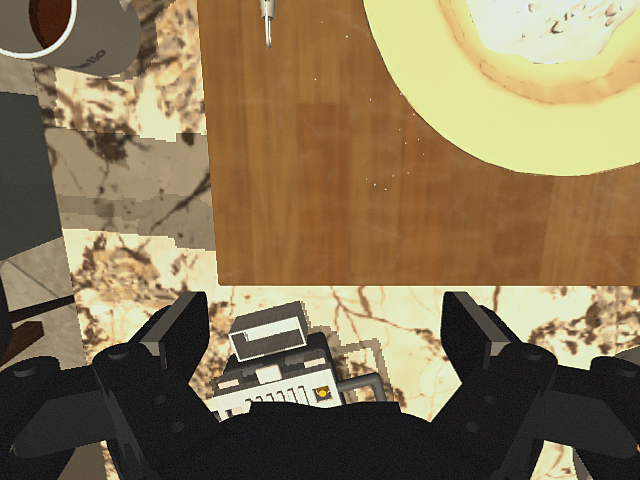

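```bash
python3 -m pendant '[{"dx":-0.035,"dy":-0.005},{"dx":-0.035,"dy":-0.005},{"dx":-0.035,"dy":-0.005},{"dx":-0.035,"dy":-0.005},{"dx":-0.03,"dy":-0.005},{"dx":-0.02,"dy":-0.005},{"dx":0},{"dx":0}]'
python3 - <<'E'
from h import *
im=snap('wrist','wrist2.png');print(manip.get_state()['position'],manip.get_state()['clock'])
E
```

```text
[5.74917863e-01 2.54470364e-05 2.31103151e-01] 0.35invalid input
```

```bash
python3 -m pendant '[{"dx":-0.035,"dy":-0.005,"dz":0,"rx":0,"ry":0,"rz":0,"hand":0.085},{"dx":-0.035,"dy":-0.005,"dz":0,"rx":0,"ry":0,"rz":0,"hand":0.085},{"dx":-0.035,"dy":-0.005,"dz":0,"rx":0,"ry":0,"rz":0,"hand":0.085},{"dx":-0.035,"dy":-0.005,"dz":0,"rx":0,"ry":0,"rz":0,"hand":0.085},{"dx":-0.03,"dy":-0.005,"dz":0,"rx":0,"ry":0,"rz":0,"hand":0.085},{"dx":-0.02,"dy":-0.005,"dz":0,"rx":0,"ry":0,"rz":0,"hand":0.085},{"dx":0,"dy":0,"dz":0,"rx":0,"ry":0,"rz":0,"hand":0.085},{"dx":0,"dy":0,"dz":0,"rx":0,"ry":0,"rz":0,"hand":0.085}]'
python3 - <<'E'
from h import *
im=snap('wrist','wrist2.png');print(manip.get_state()['position'],manip.get_state()['clock'])
E
```

```text
clock: 1.02
position: [0.5448, -0.1909, 0.2312]
ee_rot: [-0.0, 0.708, 0.706, 0.0]
contact_force: [-0.9, 0.3, -1.1]
width: 0.0851
gripper_force: 0.0
[ 0.54495072 -0.18980115  0.23121182] 1.0667
```

View pics/wrist2.png

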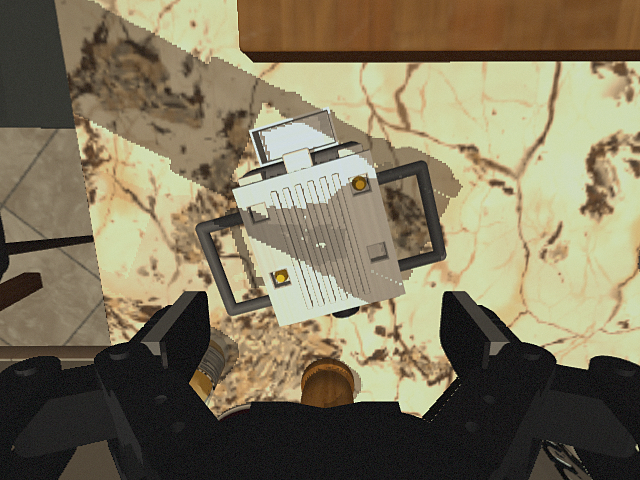

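Run:
```python
from h import *
im=snap('wrist');hsv=cv2.cvtColor(im['frame'],cv2.COLOR_RGB2HSV)
def pin(im,win,z):
    u0,v0,u1,v1=win;h=cv2.cvtColor(im['frame'],cv2.COLOR_RGB2HSV)[v0:v1,u0:u1]
    m=((h[...,0]>14)&(h[...,0]<32)&(h[...,1]>140)&(h[...,2]>60)).astype(np.uint8)
    v,u=np.nonzero(m);c=(u.mean()+u0,v.mean()+v0);print(c,len(u));return onz(im,c,z)
A=pin(im,(340,165,380,205),.066);B=pin(im,(262,260,300,298),.066)
d=A-B;yaw=np.arctan2(d[1],d[0])-np.arctan2(58,84)
print(A,B,np.linalg.norm(d[:2]),'exp',np.hypot(84,58)/1e3,'yaw',np.degrees(yaw))
Rz=R.from_euler('z',yaw).as_matrix();C=(A+B)/2-Rz@[0,.009,0];print('centre',C)
# slab corners
for p in((233,188),(368,150),(402,298),(281,326)): print(((onz(im,p,.07)-C)@Rz).round(4))
for p in((205,268),(431,211)): print('bar',((onz(im,p,.068)-C)@Rz).round(4))
for n in('scene','side'):
    j=snap(n)
    for X in(A,B): print(n,proj(j,X))
```

```text
(np.float64(358.512987012987), np.float64(184.45454545454544)) 154
(np.float64(280.91735537190084), np.float64(276.55371900826447)) 121
[ 0.57224324 -0.16640206  0.066     ] [ 0.50830589 -0.24453643  0.066     ] 0.1009602172775104 exp 0.10207840124139876 yaw 16.082382234764943
centre [ 0.54276774 -0.21411703  0.066     ]
[-0.0543  0.0629  0.004 ]
[0.0551 0.0619 0.004 ]
[ 0.0522 -0.0653  0.004 ]
[-0.0545 -0.0619  0.004 ]
bar [-0.0998  0.0058  0.002 ]
bar [0.092  0.0012 0.002 ]
scene [[379.61023041 244.37140103]]
scene [[400.5015439  281.12288565]]
side [[333.22567215 218.30845966]]
side [[367.74067205 207.30818677]]
```

The wrist view shows the plate square-on: pins at (359,184) and (281,277), yaw of about 15.5°, centre about (0.543, -0.214). The pins reproject correctly in the scene and side views. Next I turn the tool to the plate's axes and go above bar_a.

```bash
python3 -m pendant '[{"dx":0,"dy":0,"dz":0,"rx":0,"ry":0,"rz":-5.2,"hand":0.028},{"dx":0,"dy":0,"dz":0,"rx":0,"ry":0,"rz":-5.2,"hand":0.028},{"dx":0,"dy":0,"dz":0,"rx":0,"ry":0,"rz":-5.1,"hand":0.028},{"dx":-0.005,"dy":-0.025,"dz":0,"rx":0,"ry":0,"rz":0,"hand":0.028},{"dx":-0.006,"dy":-0.025,"dz":0,"rx":0,"ry":0,"rz":0,"hand":0.028},{"dx":-0.006,"dy":-0.025,"dz":0,"rx":0,"ry":0,"rz":0,"hand":0.028},{"dx":-0.005,"dy":-0.025,"dz":0.02,"rx":0,"ry":0,"rz":0,"hand":0.028},{"dx":0,"dy":0,"dz":0.04,"rx":0,"ry":0,"rz":0,"hand":0.028},{"dx":0,"dy":0,"dz":0.035,"rx":0,"ry":0,"rz":0,"hand":0.028},{"dx":0,"dy":0,"dz":0,"rx":0,"ry":0,"rz":0,"hand":0.028},{"dx":0,"dy":0,"dz":0,"rx":0,"ry":0,"rz":0,"hand":0.028}]'
cat >> h.py <<'E'
C=np.array([.5428,-.2141,0]);YAW=np.radians(15.5);RB=R.from_euler('z',YAW).as_matrix()
def where():
    s=manip.get_state();M=q2R(s['ee_rot']);g=np.array(s['position'])+M@[0,0,manip.grasp_offset]
    print('t',s['clock'],'grasp in base uvz mm',((g-C)@RB*1e3).round(1),'tool axes in base',(RB.T@M).round(3).tolist(),'w',s['width'],'F',s['contact_force'].round(1),'gf',s['gripper_force'])
E
python3 - <<'E'
from h import *
where();snap('wrist','wrist3.png')
E
```

```text
clock: 2.13
position: [0.4539, -0.2365, 0.1355]
ee_rot: [-0.002, 0.605, 0.796, 0.0]
contact_force: [1.0, -0.8, 0.1]
width: 0.0278
gripper_force: 0.0
t 2.1333 grasp in base uvz mm [-91.6   2.2 154.2] tool axes in base [[-0.001, 1.0, -0.002], [1.0, 0.001, 0.003], [0.003, -0.002, -1.0]] w 0.027843749508602335 F [ 1.  -0.8  0.1] gf 0.0
```

View pics/wrist3.png

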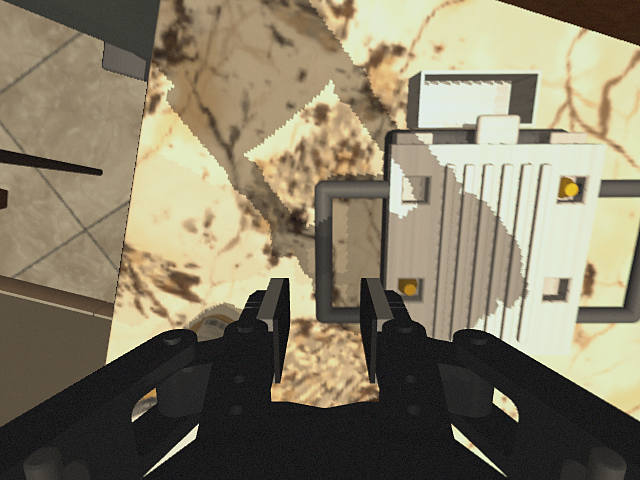

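The plate now sits square in the view, and bar_a at column 325 is midway between the fingers. I descend and grip it.

```bash
python3 -m pendant '[{"dx":0,"dy":0,"dz":0.035,"rx":0,"ry":0,"rz":0,"hand":0.028},{"dx":-0.001,"dy":0,"dz":0.035,"rx":0,"ry":0,"rz":0,"hand":0.028},{"dx":-0.001,"dy":0,"dz":0.019,"rx":0,"ry":0,"rz":0,"hand":0.028},{"dx":0,"dy":0,"dz":0,"rx":0,"ry":0,"rz":0,"hand":0.028},{"dx":0,"dy":0,"dz":0,"rx":0,"ry":0,"rz":0,"hand":0.028},{"dx":0,"dy":0,"dz":0,"rx":0,"ry":0,"rz":0,"hand":0.0},{"dx":0,"dy":0,"dz":0,"rx":0,"ry":0,"rz":0,"hand":0.0},{"dx":0,"dy":0,"dz":0,"rx":0,"ry":0,"rz":0,"hand":0.0},{"dx":0,"dy":0,"dz":0,"rx":0,"ry":0,"rz":0,"hand":0.0},{"dx":0,"dy":0,"dz":0,"rx":0,"ry":0,"rz":0,"hand":0.0}]' 30; python3 -c "
from h import *
where()"
```

```text
clock: 3.02
position: [0.4557, -0.2413, 0.0497]
ee_rot: [0.002, 0.605, 0.796, -0.001]
contact_force: [-3.9, -1.8, 6.6]
width: 0.0089
gripper_force: 29.5
t 3.0167 grasp in base uvz mm [-91.3  -2.8  68.4] tool axes in base [[-0.001, 1.0, 0.001], [1.0, 0.001, -0.004], [-0.004, 0.001, -1.0]] w 0.0089071167818881 F [-3.9 -1.8  6.6] gf 29.476797580718994
```

```bash
python3 -m pendant '[{"dx":0,"dy":0.001,"dz":-0.012,"rx":0,"ry":0,"rz":0,"hand":0.0},{"dx":0,"dy":0.002,"dz":-0.013,"rx":0,"ry":0,"rz":0,"hand":0.0},{"dx":0,"dy":0.003,"dz":-0.012,"rx":0,"ry":0,"rz":0,"hand":0.0},{"dx":0,"dy":0.004,"dz":-0.012,"rx":0,"ry":0,"rz":0,"hand":0.0},{"dx":0,"dy":0.005,"dz":-0.012,"rx":0,"ry":0,"rz":0,"hand":0.0},{"dx":0,"dy":0.006,"dz":-0.011,"rx":0,"ry":0,"rz":0,"hand":0.0},{"dx":0,"dy":0.007,"dz":-0.011,"rx":0,"ry":0,"rz":0,"hand":0.0},{"dx":0,"dy":0.008,"dz":-0.010,"rx":0,"ry":0,"rz":0,"hand":0.0},{"dx":0,"dy":0,"dz":0,"rx":0,"ry":0,"rz":0,"hand":0.0},{"dx":0,"dy":0,"dz":0,"rx":0,"ry":0,"rz":0,"hand":0.0}]' 30; python3 -c "
from h import *
where();snap('side','s1.png');snap('scene','c1.png')
a=cv2.imread('pics/s1.png')[120:290,270:440];b=cv2.imread('pics/c1.png')[150:350,310:480]
cv2.imwrite('pics/both1.png',np.hstack([cv2.resize(a,(400,400)),cv2.resize(b,(340,400))]))"
```

```text
clock: 3.85
position: [0.4907, -0.2305, 0.1414]
ee_rot: [0.002, 0.605, 0.796, 0.0]
contact_force: [-0.1, -1.4, -2.6]
width: 0.0084
gripper_force: 29.4
t 3.85 grasp in base uvz mm [-54.7  -1.8 160.1] tool axes in base [[-0.0, 1.0, 0.002], [1.0, 0.0, -0.002], [-0.002, 0.002, -1.0]] w 0.008406295520056544 F [-0.1 -1.4 -2.6] gf 29.404815137386322
```

View pics/both1.png

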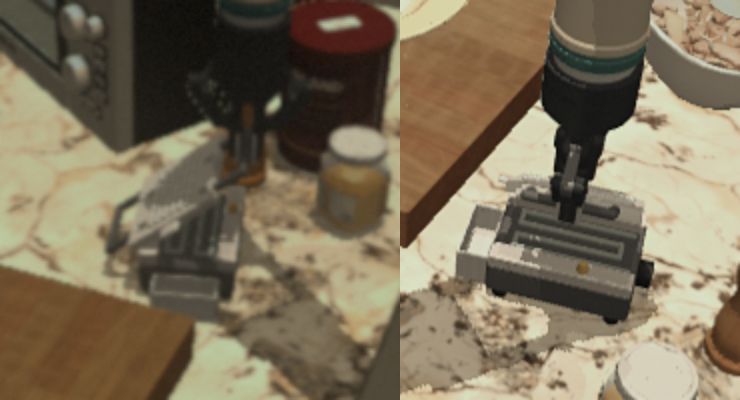

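Both views show the plate tipped about 40° on its far edge and held firmly by bar_a. I continue the arc, then lift clear.

```bash
python3 -m pendant '[{"dx":0,"dy":0.009,"dz":-0.009,"rx":0,"ry":0,"rz":0,"hand":0.0},{"dx":0,"dy":0.010,"dz":-0.008,"rx":0,"ry":0,"rz":0,"hand":0.0},{"dx":0,"dy":0.010,"dz":-0.007,"rx":0,"ry":0,"rz":0,"hand":0.0},{"dx":0,"dy":0.011,"dz":-0.007,"rx":0,"ry":0,"rz":0,"hand":0.0},{"dx":0,"dy":0.011,"dz":-0.006,"rx":0,"ry":0,"rz":0,"hand":0.0},{"dx":0,"dy":0.012,"dz":-0.005,"rx":0,"ry":0,"rz":0,"hand":0.0},{"dx":0,"dy":0.012,"dz":-0.005,"rx":0,"ry":0,"rz":0,"hand":0.0},{"dx":0,"dy":0.012,"dz":-0.006,"rx":0,"ry":0,"rz":0,"hand":0.0},{"dx":0,"dy":0.012,"dz":-0.010,"rx":0,"ry":0,"rz":0,"hand":0.0},{"dx":0,"dy":0.010,"dz":-0.015,"rx":0,"ry":0,"rz":0,"hand":0.0},{"dx":0,"dy":0,"dz":-0.020,"rx":0,"ry":0,"rz":0,"hand":0.0},{"dx":0,"dy":0,"dz":0,"rx":0,"ry":0,"rz":0,"hand":0.0}]' 30; python3 -c "
from h import *
where()"; python3 -m pendant '[{"dx":0,"dy":0,"dz":-0.025,"rx":0,"ry":0,"rz":0,"hand":0.0},{"dx":0,"dy":0,"dz":-0.025,"rx":0,"ry":0,"rz":0,"hand":0.0},{"dx":0,"dy":0,"dz":-0.015,"rx":0,"ry":0,"rz":0,"hand":0.0},{"dx":0,"dy":0,"dz":0,"rx":0,"ry":0,"rz":0,"hand":0.0},{"dx":0,"dy":0,"dz":0,"rx":0,"ry":0,"rz":0,"hand":0.0},{"dx":0,"dy":0,"dz":0,"rx":0,"ry":0,"rz":0,"hand":0.0}]';  python3 -c "
from h import *
where()
a=snap('side','s2.png');b=snap('scene','c2.png')
s=manip.get_state();print(proj(a,s['position']),proj(b,s['position']))"
```

```text
clock: 4.95
position: [0.5962, -0.2015, 0.2406]
ee_rot: [0.002, 0.605, 0.796, 0.001]
contact_force: [1.7, 0.0, -3.0]
width: 0.0085
gripper_force: 29.4
t 4.95 grasp in base uvz mm [ 54.8  -2.1 259.3] tool axes in base [[-0.0, 1.0, 0.003], [1.0, 0.0, -0.003], [-0.003, 0.003, -1.0]] w 0.00847527671911121 F [ 1.7  0.  -3. ] gf 29.4050395488739
clock: 5.45
position: [0.5934, -0.2008, 0.3009]
ee_rot: [-0.002, 0.605, 0.796, -0.0]
contact_force: [1.0, -0.8, -4.8]
width: 0.0083
gripper_force: 29.2
t 5.45 grasp in base uvz mm [ 52.4  -0.7 319.6] tool axes in base [[0.0, 1.0, -0.003], [1.0, -0.0, 0.003], [0.003, -0.003, -1.0]] w 0.008314632365503493 F [ 1.  -0.8 -4.8] gf 29.17035073041916
[[330.19730428 127.53234463]] [[416.97438618 146.40645328]]
```

```bash
python3 -m pendant '[{"dx":0,"dy":-0.010,"dz":0,"rx":0,"ry":0,"rz":0,"hand":0.0},{"dx":0,"dy":-0.02,"dz":0,"rx":0,"ry":0,"rz":0,"hand":0.0},{"dx":0,"dy":-0.022,"dz":0,"rx":0,"ry":0,"rz":0,"hand":0.0},{"dx":0,"dy":-0.022,"dz":0,"rx":0,"ry":0,"rz":0,"hand":0.0},{"dx":0,"dy":-0.022,"dz":0,"rx":0,"ry":0,"rz":0,"hand":0.0},{"dx":0,"dy":-0.022,"dz":0,"rx":0,"ry":0,"rz":0,"hand":0.0},{"dx":0,"dy":-0.022,"dz":0,"rx":0,"ry":0,"rz":0,"hand":0.0},{"dx":0,"dy":-0.020,"dz":0,"rx":0,"ry":0,"rz":0,"hand":0.0},{"dx":0,"dy":-0.012,"dz":0,"rx":0,"ry":0,"rz":0,"hand":0.0},{"dx":0,"dy":0,"dz":0,"rx":0,"ry":0,"rz":0,"hand":0.0},{"dx":0,"dy":0,"dz":0,"rx":0,"ry":0,"rz":0,"hand":0.0}]' 30;  python3 -c "
from h import *
where()
snap('side','s2.png');snap('scene','c2.png')
a=cv2.imread('pics/s2.png')[90:270,270:440];b=cv2.imread('pics/c2.png')[120:380,280:480]
cv2.imwrite('pics/both2.png',np.hstack([cv2.resize(a,(400,424)),cv2.resize(b,(326,424))]))"
```

```text
clock: 6.47
position: [0.4288, -0.247, 0.3033]
ee_rot: [0.0, 0.606, 0.796, 0.0]
contact_force: [1.7, 0.1, -3.5]
width: 0.0085
gripper_force: 29.4
t 6.4667 grasp in base uvz mm [-118.7   -1.3  322. ] tool axes in base [[0.001, 1.0, 0.001], [1.0, -0.001, 0.0], [0.0, 0.001, -1.0]] w 0.008528245301560343 F [ 1.7  0.1 -3.5] gf 29.380803108215332
```

View pics/both2.png

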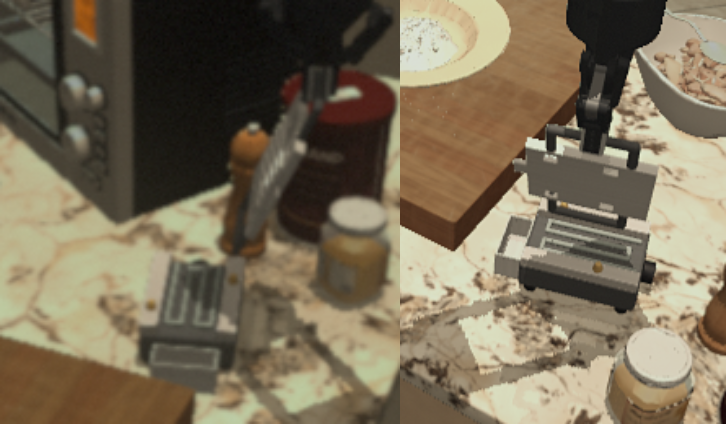

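```bash
python3 -c "
from h import *
a=snap('side');b=snap('scene')
ra=ray(a,(371,195));rb=ray(b,(398.5,251.8));X=tri([ra,rb]);print((X-C)@RB, proj(a,X),proj(b,X))"
```

```text
[-0.04238218 -0.00257864  0.12735163] [[368.42508665 191.60051506]] [[394.90747172 256.57469443]]
```

Both views show the plate hanging freely, with its lower bar about 20° off on the base side. I tilt the tool about the bar axis so the lower end goes to the outer side of the base edge.

```bash
python3 -m pendant '[{"dx":0,"dy":-0.001,"dz":0,"rx":2,"ry":0,"rz":0,"hand":0.0},{"dx":0,"dy":-0.001,"dz":0,"rx":3,"ry":0,"rz":0,"hand":0.0},{"dx":0,"dy":-0.001,"dz":0,"rx":3,"ry":0,"rz":0,"hand":0.0},{"dx":0,"dy":-0.001,"dz":0,"rx":4,"ry":0,"rz":0,"hand":0.0},{"dx":0,"dy":-0.001,"dz":0,"rx":4,"ry":0,"rz":0,"hand":0.0},{"dx":0,"dy":-0.001,"dz":0,"rx":4,"ry":0,"rz":0,"hand":0.0},{"dx":0,"dy":-0.001,"dz":0,"rx":4,"ry":0,"rz":0,"hand":0.0},{"dx":0,"dy":-0.001,"dz":0,"rx":4,"ry":0,"rz":0,"hand":0.0},{"dx":0,"dy":0,"dz":0,"rx":2,"ry":0,"rz":0,"hand":0.0},{"dx":0,"dy":0,"dz":0,"rx":0,"ry":0,"rz":0,"hand":0.0},{"dx":0,"dy":0,"dz":0,"rx":0,"ry":0,"rz":0,"hand":0.0},{"dx":0,"dy":0,"dz":0,"rx":0,"ry":0,"rz":0,"hand":0.0}]' 30;  python3 -c "
from h import *
where()
a=snap('side','s3.png');b=snap('scene','c3.png')
# dark handle pixels & plate pixels: numeric look at predicted b-bar for several leans
g=np.array(manip.get_state()['position']); M=q2R(manip.get_state()['ee_rot']); g=g+M@[0,0,-.0155]
for L in(-30,-20,-10,0,10,20):
    r=np.radians(L);out=[]
    for n,im in(('side',a),('scene',b)):
        for vv in(-.02,0,.02):
            X=g+RB@np.array([.184*np.sin(r),vv,-.184*np.cos(r)]);p=proj(im,X)[0].round().astype(int)
            out.append((tuple(p.tolist()),im['frame'][p[1],p[0]].tolist()))
    print(L,out)"
```

```text
clock: 7.67
position: [0.4218, -0.2492, 0.305]
ee_rot: [-0.156, 0.585, 0.769, -0.205]
contact_force: [0.8, 0.5, -3.2]
width: 0.0084
gripper_force: 29.5
t 7.6667 grasp in base uvz mm [-116.7   -1.5  321.2] tool axes in base [[-0.0, 0.867, -0.498], [1.0, -0.0, -0.0], [-0.0, -0.498, -0.867]] w 0.008416852452452562 F [ 0.8  0.5 -3.2] gf 29.477959871292114
-30 [((438, 182), [187, 173, 137]), ((438, 186), [187, 180, 141]), ((438, 191), [187, 176, 139]), ((388, 321), [128, 116, 95]), ((375, 318), [142, 127, 105]), ((362, 315), [165, 147, 119])]
-20 [((425, 185), [184, 178, 152]), ((425, 190), [101, 87, 63]), ((425, 194), [140, 114, 71]), ((390, 312), [143, 130, 106]), ((378, 309), [215, 201, 172]), ((366, 306), [159, 140, 114])]
-10 [((412, 187), [88, 80, 67]), ((412, 192), [125, 99, 60]), ((412, 196), [106, 80, 44]), ((394, 301), [38, 36, 33]), ((382, 298), [43, 40, 38]), ((370, 295), [36, 35, 32])]
0 [((400, 187), [38, 29, 22]), ((399, 192), [70, 60, 49]), ((399, 196), [138, 119, 92]), ((397, 288), [103, 95, 83]), ((386, 285), [179, 167, 148]), ((374, 282), [121, 112, 98])]
10 [((387, 185), [81, 69, 54]), ((386, 190), [94, 80, 61]), ((386, 194), [184, 167, 131]), ((401, 273), [127, 118, 103]), ((390, 270), [126, 118, 103]), ((378, 267), [126, 117, 102])]
20 [((375, 182), [98, 67, 37]), ((374, 186), [94, 64, 38]), ((373, 191), [69, 49, 28]), ((405, 257), [128, 119, 104]), ((394, 254), [127, 119, 104]), ((383, 252), [127, 118, 104])]
```

```bash
python3 -m pendant '[{"dx":0,"dy":0.0127,"dz":0.0144,"rx":0,"ry":0,"rz":0,"hand":0.0},{"dx":0,"dy":0.0127,"dz":0.0144,"rx":0,"ry":0,"rz":0,"hand":0.0},{"dx":0,"dy":0.0127,"dz":0.0144,"rx":0,"ry":0,"rz":0,"hand":0.0},{"dx":0,"dy":0.0127,"dz":0.0144,"rx":0,"ry":0,"rz":0,"hand":0.0},{"dx":0,"dy":0.0127,"dz":0.0144,"rx":0,"ry":0,"rz":0,"hand":0.0},{"dx":0,"dy":0.0127,"dz":0.0144,"rx":0,"ry":0,"rz":0,"hand":0.0},{"dx":0,"dy":0,"dz":0,"rx":0,"ry":0,"rz":0,"hand":0.0},{"dx":0,"dy":0,"dz":0,"rx":0,"ry":0,"rz":0,"hand":0.0}]' 30;  python3 -c "
from h import *
where()
a=snap('side','s4.png');b=snap('scene','c4.png')
g=np.array(manip.get_state()['position']); M=q2R(manip.get_state()['ee_rot']); g=g+M@[0,0,-.0155]
for L in(-20,-15,-10,-5,0,5):
    r=np.radians(L);out=[]
    for n,im in(('side',a),('scene',b)):
        for k in (.17,.184,.196):
            X=g+RB@np.array([k*np.sin(r),0,-k*np.cos(r)]);p=proj(im,X)[0].round().astype(int)
            out.append((tuple(p.tolist()),im['frame'][p[1],p[0]].tolist()))
    print(L,out)"
```

```text
clock: 8.43
position: [0.4427, -0.2432, 0.1922]
ee_rot: [-0.157, 0.585, 0.769, -0.206]
contact_force: [-0.7, -1.0, -2.6]
width: 0.0087
gripper_force: 29.5
t 8.4333 grasp in base uvz mm [-94.8  -1.3 208.3] tool axes in base [[0.001, 0.865, -0.501], [1.0, -0.0, 0.001], [0.001, -0.501, -0.865]] w 0.008664301207973898 F [-0.7 -1.  -2.6] gf 29.510293006896973
-20 [((410, 221), [182, 177, 139]), ((412, 225), [187, 179, 140]), ((413, 229), [187, 180, 142]), ((377, 332), [78, 67, 52]), ((375, 339), [167, 139, 105]), ((374, 344), [139, 118, 93])]
-15 [((405, 222), [186, 166, 130]), ((406, 226), [186, 166, 130]), ((407, 230), [183, 165, 130]), ((378, 327), [71, 67, 60]), ((377, 334), [158, 141, 113]), ((376, 339), [179, 153, 118])]
-10 [((399, 222), [172, 155, 121]), ((400, 227), [170, 151, 118]), ((400, 230), [131, 113, 87]), ((380, 322), [142, 128, 104]), ((379, 328), [56, 52, 46]), ((378, 333), [136, 119, 96])]
-5 [((393, 222), [79, 73, 63]), ((393, 227), [85, 79, 67]), ((394, 230), [83, 78, 66]), ((381, 317), [144, 130, 107]), ((381, 322), [140, 125, 103]), ((380, 326), [102, 95, 87])]
0 [((388, 222), [74, 65, 50]), ((387, 226), [101, 90, 69]), ((387, 230), [96, 85, 68]), ((383, 311), [127, 117, 102]), ((382, 315), [137, 124, 104]), ((382, 319), [142, 130, 106])]
5 [((382, 221), [117, 104, 82]), ((381, 226), [107, 96, 77]), ((381, 229), [103, 94, 73]), ((385, 304), [126, 116, 101]), ((384, 309), [126, 117, 102]), ((384, 312), [125, 116, 101])]
```

```bash
python3 -m pendant '[{"dx":0,"dy":0.0135,"dz":-0.0062,"rx":0,"ry":0,"rz":0,"hand":0.0},{"dx":0,"dy":0.0135,"dz":-0.0062,"rx":0,"ry":0,"rz":0,"hand":0.0},{"dx":0,"dy":0.0135,"dz":-0.0062,"rx":0,"ry":0,"rz":0,"hand":0.0},{"dx":0,"dy":0.0135,"dz":-0.0062,"rx":0,"ry":0,"rz":0,"hand":0.0},{"dx":0,"dy":0.0135,"dz":-0.0062,"rx":0,"ry":0,"rz":0,"hand":0.0},{"dx":0,"dy":0.0135,"dz":-0.0062,"rx":0,"ry":0,"rz":0,"hand":0.0},{"dx":0,"dy":0,"dz":0,"rx":0,"ry":0,"rz":0,"hand":0.0},{"dx":0,"dy":0,"dz":0,"rx":0,"ry":0,"rz":0,"hand":0.0}]' 30;  python3 -c "
from h import *
where()"
```

```text
clock: 9.2
position: [0.529, -0.2198, 0.1849]
ee_rot: [-0.156, 0.585, 0.769, -0.206]
contact_force: [-1.1, -0.2, -3.2]
width: 0.0086
gripper_force: 29.3
t 9.2 grasp in base uvz mm [ -5.4  -1.8 201.1] tool axes in base [[-0.0, 0.866, -0.5], [1.0, -0.001, -0.002], [-0.002, -0.5, -0.866]] w 0.008573264028943477 F [-1.1 -0.2 -3.2] gf 29.281734824180603
```

```bash
python3 -m pendant '[{"dx":0,"dy":0.001,"dz":0,"rx":-4,"ry":0,"rz":0,"hand":0.0},{"dx":0,"dy":0.001,"dz":0,"rx":-4,"ry":0,"rz":0,"hand":0.0},{"dx":0,"dy":0.001,"dz":0,"rx":-4,"ry":0,"rz":0,"hand":0.0},{"dx":0,"dy":0.001,"dz":0,"rx":-4,"ry":0,"rz":0,"hand":0.0},{"dx":0,"dy":0.001,"dz":0,"rx":-4,"ry":0,"rz":0,"hand":0.0},{"dx":0,"dy":0.001,"dz":0,"rx":-4,"ry":0,"rz":0,"hand":0.0},{"dx":0,"dy":0.001,"dz":0,"rx":-4,"ry":0,"rz":0,"hand":0.0},{"dx":0,"dy":0.001,"dz":0,"rx":-2,"ry":0,"rz":0,"hand":0.0},{"dx":0,"dy":0,"dz":0,"rx":0,"ry":0,"rz":0,"hand":0.0}]' 30;  python3 -c "
from h import *
where()"
```

```text
clock: 9.95
position: [0.5326, -0.2182, 0.1831]
ee_rot: [0.0, 0.606, 0.795, -0.001]
contact_force: [-2.1, -0.5, -3.2]
width: 0.0086
gripper_force: 29.3
t 9.95 grasp in base uvz mm [-10.9  -1.2 201.8] tool axes in base [[0.002, 1.0, -0.002], [1.0, -0.002, -0.001], [-0.001, -0.002, -1.0]] w 0.008593388814428086 F [-2.1 -0.5 -3.2] gf 29.29779589176178
```

```bash
python3 -m pendant '[{"dx":0,"dy":0.008,"dz":0.003,"rx":0,"ry":0,"rz":0,"hand":0.0},{"dx":0,"dy":0.007,"dz":0.003,"rx":0,"ry":0,"rz":0,"hand":0.0},{"dx":0,"dy":0.011,"dz":0.005,"rx":0,"ry":0,"rz":0,"hand":0.0},{"dx":0,"dy":0.011,"dz":0.0065,"rx":0,"ry":0,"rz":0,"hand":0.0},{"dx":0,"dy":0.010,"dz":0.007,"rx":0,"ry":0,"rz":0,"hand":0.0},{"dx":0,"dy":0.010,"dz":0.008,"rx":0,"ry":0,"rz":0,"hand":0.0},{"dx":0,"dy":0.009,"dz":0.009,"rx":0,"ry":0,"rz":0,"hand":0.0},{"dx":0,"dy":0.008,"dz":0.010,"rx":0,"ry":0,"rz":0,"hand":0.0},{"dx":0,"dy":0.007,"dz":0.010,"rx":0,"ry":0,"rz":0,"hand":0.0},{"dx":0,"dy":0,"dz":0,"rx":0,"ry":0,"rz":0,"hand":0.0},{"dx":0,"dy":0,"dz":0,"rx":0,"ry":0,"rz":0,"hand":0.0}]' 30;  python3 -c "
from h import *
where()
a=snap('side','s5.png');b=snap('scene','c5.png')"
```

```text
clock: 10.87
position: [0.6158, -0.1949, 0.1193]
ee_rot: [0.0, 0.605, 0.796, 0.001]
contact_force: [0.5, 0.7, -1.3]
width: 0.0082
gripper_force: 29.3
t 10.8667 grasp in base uvz mm [ 75.5  -1.  138. ] tool axes in base [[-0.0, 1.0, 0.002], [1.0, 0.0, 0.001], [0.001, 0.002, -1.0]] w 0.008206419306381533 F [ 0.5  0.7 -1.3] gf 29.255644977092743
```

```bash
python3 -c "
from h import *
G=[]
for i in range(8):
    s=manip.get_state();M=q2R(s['ee_rot']);G.append(((np.array(s['position'])+M@[0,0,manip.grasp_offset])-C)@RB*1e3);im=manip.get_image('wrist')
G=np.array(G);print(G.mean(0),G.std(0));snap('wrist','w5.png')
b=cv2.imread('pics/c5.png')[180:340,310:470];a=cv2.imread('pics/w5.png')
cv2.imwrite('pics/both5.png',np.hstack([cv2.resize(a,(480,360)),cv2.resize(b,(320,360))]))"
```

```text
[ 74.78584347  -1.43730682 139.5501242 ] [0.07621421 0.0862487  0.1587026 ]
```

View pics/both5.png

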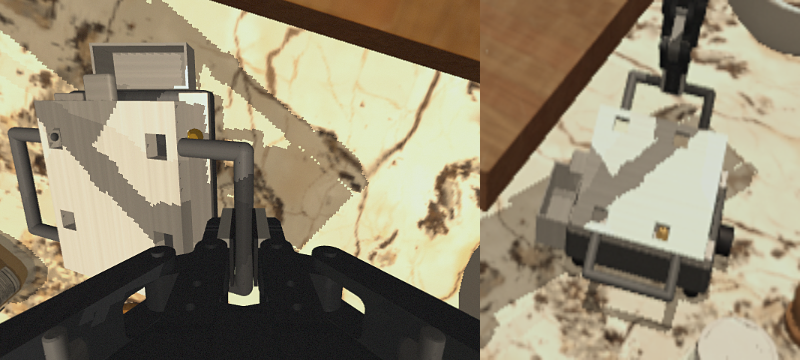

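The wrist view (left half) shows the smooth side up, the spout at (97,85) over the cup, and the right pin at (195,133) just outside the raised plate edge. In the scene crop the near pin at (662,232) is already in its hole. I continue down.

```bash
python3 -m pendant '[{"dx":-0.0005,"dy":0.002,"dz":0.008,"rx":0,"ry":0,"rz":0,"hand":0.0},{"dx":-0.0005,"dy":0.003,"dz":0.008,"rx":0,"ry":0,"rz":0,"hand":0.0},{"dx":-0.0004,"dy":0.003,"dz":0.008,"rx":0,"ry":0,"rz":0,"hand":0.0},{"dx":0,"dy":0.003,"dz":0.008,"rx":0,"ry":0,"rz":0,"hand":0.0},{"dx":0,"dy":0.002,"dz":0.008,"rx":0,"ry":0,"rz":0,"hand":0.0},{"dx":0,"dy":0.002,"dz":0.006,"rx":0,"ry":0,"rz":0,"hand":0.0},{"dx":0,"dy":0,"dz":0,"rx":0,"ry":0,"rz":0,"hand":0.0},{"dx":0,"dy":0,"dz":0,"rx":0,"ry":0,"rz":0,"hand":0.0},{"dx":0,"dy":0,"dz":0,"rx":0,"ry":0,"rz":0,"hand":0.0}]' 30;  python3 - <<'E'
from h import *
im=snap('wrist','w6.png');where()
for n in('scene','wrist','side'):
    im=snap(n,n+'6.png')
    h=cv2.cvtColor(im['frame'],cv2.COLOR_RGB2HSV)
    m=((h[...,0]>12)&(h[...,0]<34)&(h[...,1]>140)&(h[...,2]>60)).astype(np.uint8)
    for nm,uv in(('P1',(.042,.038,.067)),('P2',(-.042,-.020,.067))):
        X=C+RB@np.array(uv);p=proj(im,X)[0].round().astype(int);w=14
        if not(w<p[0]<640-w and w<p[1]<480-w):continue
        mm=m[p[1]-w:p[1]+w,p[0]-w:p[0]+w];v,u=np.nonzero(mm)
        print(n,nm,p,len(u),(u.mean()+p[0]-w,v.mean()+p[1]-w) if len(u) else None)
E
```

```text
clock: 12.17
position: [0.6286, -0.1931, 0.0738]
ee_rot: [-0.001, 0.605, 0.796, -0.0]
contact_force: [1.4, 1.7, -0.3]
width: 0.0081
gripper_force: 30.8
t 12.2167 grasp in base uvz mm [88.3 -2.7 92.7] tool axes in base [[-0.0, 1.0, -0.001], [1.0, 0.0, 0.0], [0.0, -0.001, -1.0]] w 0.008180157130893578 F [1.4 0.9 0.6] gf 30.754424929618835
scene P1 [380 244] 0 None
scene P2 [400 281] 8 (np.float64(400.875), np.float64(283.375))
wrist P1 [205 195] 228 (np.float64(199.140350877193), np.float64(195.78947368421052))
wrist P2 [ 19 329] 199 (np.float64(14.331658291457288), np.float64(332.76884422110555))
side P1 [333 218] 0 None
side P2 [368 207] 54 (np.float64(374.48148148148147), np.float64(194.3148148148148))
```

Run:
```python
from h import *
im=cv2.imread('pics/wrist6.png')[:,:,::-1]
h=cv2.cvtColor(im,cv2.COLOR_RGB2HSV)
for v in range(166,226,2):
    print(v,''.join('Y' if (12<h[v,u,0]<34 and h[v,u,1]>140 and h[v,u,2]>60) else ' .:-=+*#%@'[::-1][int(h[v,u,2])*10//256] for u in range(150,250)))
```

```text
166                .. .   .                      ....                       #********+#**#**#%%%%%%%%%%%
168                .. .    .                    . ...                       *********+#**#*#*%%%%%%%%%%%
170                ...                           ....                       *#*******+##*##**%%%%%%%%%%%
172                 ....                           ..                       =#*******+#**##**#%%%%%%%%%%
174                 ..     .     .                ....                      -#*********#**##*#%%%%%%%%%%
176                .....                          ... .                     -************#*#*#%%%%%%%%%%
178                 ....     .                    .....                     :#********+#*###*#%%%%%%%%%%
180                 ...                           ...                       .*********+#**##*#%%%%%%%%%%
182                                                                          *********+#**##*#%%%%%%%%%%
184 ......          =+++--------======-:           .......                   *********+*######%%%%%%%%%%
186 .............   -#**********######*==+    .  .
[... 1349 characters left out ...]
*######==++++++           .               .  *************************
214 .................  -#**********######+++=====++++++++  +-               .  ***######*##**#**#**#****
216 .................  -#**********######*+=+======+======++:                  +********+######*%%%%%%%%
218 ..................  #****************************#**#*##*              .   =#*******+*#####*%%%%%%%%
220 ..................  ##*****#*####*##*********#*********#+            ....  -##******+*#####*%%%%%%%%
222 ............. ....  .......:::::::::-:============++++++*  .....     .     -#*******+*#*###*#%%%%%%%
224 ...................... ... ..    ..                     .................. .#*********#######%%%%%%%
```

Run:
```python
from h import *
im=snap('wrist')
cs=[(166.5,183),(206,183),(208,222),(170,222)]
pts=[((onz(im,c,.0865)-C)@RB*1e3).round(1) for c in cs];print(pts,np.mean(pts,0))
pin=((onz(im,(200,197),.069)-C)@RB*1e3);print('pin',pin)
G=[]
for i in range(4):
    s=manip.get_state();M=q2R(s['ee_rot']);G.append(((np.array(s['position'])+M@[0,0,manip.grasp_offset])-C)@RB*1e3);manip.get_image('wrist')
g=np.mean(G,0);z=g[2]-3.4
# plate tilt: bar at (u,z), edge (-52,60), solve
from scipy.optimize import brentq
f=lambda p:(g[0]+52)*np.sin(p)*-1+(z-60)*np.cos(p)-5
p=brentq(f,0,.6);s=(g[0]+52)*np.cos(p)+(z-60)*np.sin(p);print('grasp',g,'phi',np.degrees(p),'along',s,'(144 nominal)')
# predicted top-face hole centre (plate x=-42 => 50 from bar inward)
hu=g[0]-50*np.cos(p)-5*np.sin(p);hz=z-50*np.sin(p)+5*np.cos(p);print('hole top pred',hu,hz)
```

```text
[array([35.3, 45.1, 86.5]), array([48.5, 45.1, 86.5]), array([48.2, 31.7, 86.5]), array([35.1, 31.6, 86.5])] [41.775 38.375 86.5  ]
pin [40.44979849 37.39828016 69.        ]
grasp [88.28304174 -2.72117183 92.7234303 ] phi 9.807214025692282 along 143.22777441398836 (144 nominal)
hole top pred 38.16205089900916 85.73368414879569
```

```bash
python3 -m pendant '[{"dx":0,"dy":0,"dz":0.006,"rx":0,"ry":0,"rz":0,"hand":0.0},{"dx":0,"dy":0,"dz":0.006,"rx":0,"ry":0,"rz":0,"hand":0.0},{"dx":0,"dy":0,"dz":0.005,"rx":0,"ry":0,"rz":0,"hand":0.0},{"dx":0,"dy":0,"dz":0,"rx":0,"ry":0,"rz":0,"hand":0.0},{"dx":0,"dy":0,"dz":0,"rx":0,"ry":0,"rz":0,"hand":0.0},{"dx":0,"dy":0,"dz":0,"rx":0,"ry":0,"rz":0,"hand":0.0}]' 30;  python3 - <<'E'
from h import *
im=snap('wrist','wrist7.png');where();h=cv2.cvtColor(im['frame'],cv2.COLOR_RGB2HSV)
p=proj(im,C+RB@np.array([.042,.038,.075]))[0].round().astype(int);print(p)
for v in range(p[1]-32,p[1]+34,2):
    print(v,''.join('Y' if (12<h[v,u,0]<34 and h[v,u,1]>140 and h[v,u,2]>60) else ' .:-=+*#%@'[::-1][int(h[v,u,2])*10//256] for u in range(p[0]-50,p[0]+40)))
E
```

```text
clock: 13.12
position: [0.6302, -0.1932, 0.0579]
ee_rot: [0.001, 0.605, 0.796, 0.0]
contact_force: [0.7, 1.6, 7.9]
width: 0.0082
gripper_force: 31.9
t 13.1667 grasp in base uvz mm [89.8 -3.1 76.6] tool axes in base [[0.0, 1.0, 0.002], [1.0, -0.0, -0.001], [-0.001, 0.002, -1.0]] w 0.008318736074820891 F [0.3 1.  7.2] gf 31.88237428665161
[179 205]
173                                                                                           
175                                                                                           
177 .                                                                                         
179 .                                                                                         
181                                                                                           
183 . .   .                                                                                   
185 .                                                                                         
187 . .                         :..............        -----:-:----------=:           
[... 1666 characters left out ...]
**************************#*******#-                
225 . ......   ...                 .####************************************#-                
227 ..........         .            ******************++++++++++++++++=======-                
229 ....... .  .   .              .                                                           
231 ..........    .     .        . ....... .... ........             .......                  
233 ......... ....   .           .........  ... .....               .......                   
235 ......... ..  .     .        .. ....... ...........              .......                  
237 .......... ... .               ................... .             ........
```

Run:
```python
from h import *
im=snap('wrist')
cs=[(156.5,188),(199.5,188),(202.5,226.5),(161,227)]
for z in(.075,.078):
    pts=[((onz(im,c,z)-C)@RB*1e3).round(1) for c in cs];print(pts,np.mean(pts,0))
for n,p in(('tip left',(174,203)),('tip bottom',(190,216.5))): print(n,((onz(im,p,.069)-C)@RB*1e3).round(1))
```

```text
[array([35.3, 43.7, 75. ]), array([49.3, 43.7, 75. ]), array([49.2, 30.9, 75. ]), array([35.4, 30.7, 75. ])] [42.3  37.25 75.  ]
[array([36.6, 44.2, 78. ]), array([50.2, 44.2, 78. ]), array([50.2, 31.6, 78. ]), array([36.7, 31.4, 78. ])] [43.425 37.85  78.   ]
tip left [38.2 37.7 69. ]
tip bottom [43.2 32.9 69. ]
```

```bash
python3 -m pendant '[{"dx":-0.0008,"dy":-0.001,"dz":0.002,"rx":0,"ry":0,"rz":0,"hand":0.0},{"dx":0,"dy":0,"dz":0.003,"rx":0,"ry":0,"rz":0,"hand":0.0},{"dx":0,"dy":0,"dz":0.002,"rx":0,"ry":0,"rz":0,"hand":0.0},{"dx":0,"dy":0,"dz":0,"rx":0,"ry":0,"rz":0,"hand":0.0},{"dx":0,"dy":0,"dz":0,"rx":0,"ry":0,"rz":0,"hand":0.0}]' 30;  cat > look.py <<'E'
from h import *
import sys
im=snap('wrist',sys.argv[1]+'.png');where();h=cv2.cvtColor(im['frame'],cv2.COLOR_RGB2HSV)
for X in ([.042,.038,.070],[-.042,-.020,.070]):
  p=proj(im,C+RB@np.array(X))[0].round().astype(int);print(p)
  for v in range(p[1]-30,min(480,p[1]+32),2):
    print(v,''.join('Y' if (12<h[v,u,0]<34 and h[v,u,1]>140 and h[v,u,2]>60) else ' .:-=+*#%@'[::-1][int(h[v,u,2])*10//256] for u in range(max(0,p[0]-40),p[0]+40)))
E
python3 look.py w8
```

```text
clock: 13.63
position: [0.63, -0.1936, 0.0512]
ee_rot: [0.001, 0.605, 0.796, 0.001]
contact_force: [0.7, 3.4, 7.7]
width: 0.0086
gripper_force: 32.5
t 13.6833 grasp in base uvz mm [89.4 -3.5 69.9] tool axes in base [[0.0, 1.0, 0.003], [1.0, -0.0, -0.001], [-0.001, 0.003, -1.0]] w 0.00843742586137108 F [1.3 3.  8.6] gf 32.47286796569824
[178 205]
175                                                                                 
177                                                                                 
179                                                                                 
181                                                                                 
183                                                                                 
185                                                                                 
187                                                                                 
189                                                                                 
191              .*****+--============YYYYYYYYYYYYYYYYYYYYYYYY=         
[... 1346 characters left out ...]
       ..                 
225             .    -#####*++====+=====+++     ++=+====++=++++=                    
227                  -##**#*++=+=+++++++++*+****###*####*#*********+                
229                  .%###*****************************************+    .           
231                   ##*****************#****##**####*************#    ..........  
233                   +#*#**********+++++====::::::  ..                 ............
235                                                      ............    ...........
[-40 363]
333 
335 
337 
339 
341 
343 
345 
347 
349 
351 
353 
355 
357 
359 
361 
363 
365 
367 
369 
371 
373 
375 
377 
379 
381 
383 
385 
387 
389 
391 
393
```

```bash
python3 -m pendant '[{"dx":0.001,"dy":0,"dz":0.001,"rx":0,"ry":0,"rz":0,"hand":0.0},{"dx":0.0005,"dy":0,"dz":0.001,"rx":0,"ry":0,"rz":0,"hand":0.0},{"dx":0,"dy":0,"dz":0.001,"rx":0,"ry":0,"rz":0,"hand":0.0},{"dx":0,"dy":0,"dz":0,"rx":0,"ry":0,"rz":0,"hand":0.0},{"dx":0,"dy":0,"dz":0,"rx":0,"ry":0,"rz":0,"hand":0.0},{"dx":0,"dy":0,"dz":0,"rx":0,"ry":0,"rz":0,"hand":0.0}]' 30; python3 -c "
from h import *
where()"
```

```text
clock: 14.18
position: [0.6297, -0.1936, 0.0486]
ee_rot: [0.002, 0.605, 0.796, 0.0]
contact_force: [-0.1, 0.3, 8.7]
width: 0.0083
gripper_force: 32.7
t 14.1833 grasp in base uvz mm [89.2 -3.4 67.3] tool axes in base [[-0.0, 1.0, 0.003], [1.0, 0.0, -0.003], [-0.003, 0.003, -1.0]] w 0.008321628392313794 F [-0.1  0.3  8.7] gf 32.730672955513
```

```bash
python3 -m pendant '[{"dx":0,"dy":0,"dz":0,"rx":0,"ry":0,"rz":0,"hand":0.026},{"dx":0,"dy":0,"dz":0,"rx":0,"ry":0,"rz":0,"hand":0.026},{"dx":0,"dy":0,"dz":0,"rx":0,"ry":0,"rz":0,"hand":0.026},{"dx":0,"dy":0,"dz":0,"rx":0,"ry":0,"rz":0,"hand":0.026},{"dx":0,"dy":0,"dz":-0.01,"rx":0,"ry":0,"rz":0,"hand":0.026},{"dx":0,"dy":0,"dz":-0.03,"rx":0,"ry":0,"rz":0,"hand":0.026},{"dx":0,"dy":0,"dz":-0.04,"rx":0,"ry":0,"rz":0,"hand":0.026},{"dx":0,"dy":0,"dz":-0.04,"rx":0,"ry":0,"rz":0,"hand":0.026},{"dx":0.01,"dy":-0.035,"dz":-0.03,"rx":0,"ry":0,"rz":0,"hand":0.026},{"dx":0.01,"dy":-0.035,"dz":-0.03,"rx":0,"ry":0,"rz":0,"hand":0.026},{"dx":0,"dy":-0.015,"dz":0,"rx":0,"ry":0,"rz":0,"hand":0.026},{"dx":0,"dy":0,"dz":0,"rx":0,"ry":0,"rz":0,"hand":0.026}]' 30
python3 - <<'E'
from h import *
manip.get_image('scene');where()
I={n:snap(n,n+'9.png') for n in('wrist','scene','side')}
im=I['wrist'];g=cv2.cvtColor(im['frame'],cv2.COLOR_RGB2HSV)
# the smooth face: bright, low saturation
m=((g[...,2]>120)&(g[...,1]<60)).astype(np.uint8)
p=proj(im,C+[0,0,.07])[0].round().astype(int);print('centre px',p)
n,l,st,ce=cv2.connectedComponentsWithStats(m);k=np.argsort(-st[1:,4])[:4]+1
for i in k: print(st[i],ce[i])
for X in([.042,.038,.069],[-.042,-.02,.069]):
    q=proj(im,C+RB@np.array(X))[0].round().astype(int);w=24;print(q)
    for v in range(q[1]-w,q[1]+w,2): print(v,''.join('Y' if (12<g[v,u,0]<34 and g[v,u,1]>140 and g[v,u,2]>60) else ' .:-=+*#%@'[::-1][int(g[v,u,2])*10//256] for u in range(q[0]-30,q[0]+30)))
E
```

```text
clock: 15.18
position: [0.5471, -0.1966, 0.2232]
ee_rot: [0.002, 0.606, 0.796, -0.0]
contact_force: [-1.1, -0.3, -0.1]
width: 0.0258
gripper_force: 0.0
t 15.2333 grasp in base uvz mm [ 10.2  15.6 240.5] tool axes in base [[0.001, 1.0, 0.002], [1.0, -0.001, -0.002], [-0.002, 0.002, -1.0]] w 0.02589694378033098 F [ 0.7  0.4 -0.1] gf 0.0
centre px [311 236]
[  233    46   163   264 27192] [314.84208591 190.40088997]
[  491   125   149   235 10640] [564.80761278 228.95366541]
[ 427   89  150  126 9553] [503.11514707 147.14791165]
[ 420  218   85  124 4718] [465.87155574 281.95252226]
[365 187]
163                                  .--------------------------
165                                       :----------=----------
167                                       :---------------------
169                                           .-----------------
171                                           -:----=-----------
173                                             ----------------
175                                            ...-----====-----
177                                             
[... 1926 characters left out ...]
:    ..  +#=  .:YYYYYYYYYY-                       
263 .   .---.  .  .... +#+=-  .YYYYYYYYY:                       
265 =-:........... ... =#+==-......++: ..                       
267 *++-:........  ... =#*********##***#*                       
269 **+=-........   .. .-------=----=--=-                       
271 +*+=-. ....  .                                              
273 *+=--::.. .                                                 
275 ##########%                                                 
277 *********##.                                 :............::
279 **++++*++**.                                *###########*%@@
281 +++++++++++-                               +#############@@%
```

Run:
```python
from h import *
for n in('scene','side'):
    im=snap(n);a=cv2.imread(f'pics/{n}0.png',0).astype(np.float32);b=cv2.imread(f'pics/{n}9.png',0).astype(np.float32)
    S=lambda x:cv2.magnitude(cv2.Sobel(x,5,1,0),cv2.Sobel(x,5,0,1))
    ga,gb=S(a),S(b)
    for nm,X in(('bar -u',(-.092,0,.065)),('arm -u-v',(-.08,-.038,.065)),('arm -u+v',(-.08,.038,.065)),('bar +u',(.092,0,.065)),('arm+u-v',(.08,-.038,.065)),('arm+u+v',(.08,.038,.065)),('c--',(-.056,-.062,.065)),('c-+',(-.056,.062,.065)),('c+-',(.056,-.062,.065)),('c++',(.056,.062,.065)),('base ref',(-.052,-.07,.02))):
        x,y=proj(im,C+RB@np.array(X))[0].round().astype(int);w=9
        T=ga[y-w:y+w+1,x-w:x+w+1];W=gb[y-w-6:y+w+7,x-w-6:x+w+7]
        r=cv2.matchTemplate(W,T,cv2.TM_CCOEFF_NORMED);_,mx,_,l=cv2.minMaxLoc(r)
        X2=proj(im,C+RB@np.array(X)+[0,0,.005])[0]-proj(im,C+RB@np.array(X))[0]
        print(n,nm,(x,y),'shift',l[0]-6,l[1]-6,'score',round(mx,2),'5mm up=',X2.round(1))
```

```text
scene bar -u (np.int64(384), np.int64(299)) shift 6 2 score 0.92 5mm up= [ 0.3 -1.8]
scene arm -u-v (np.int64(406), np.int64(299)) shift 0 0 score 0.79 5mm up= [ 0.4 -1.8]
scene arm -u+v (np.int64(365), np.int64(289)) shift 0 0 score 0.85 5mm up= [ 0.2 -1.8]
scene bar +u (np.int64(403), np.int64(232)) shift -1 0 score 0.83 5mm up= [ 0.3 -1.8]
scene arm+u-v (np.int64(421), np.int64(240)) shift 0 1 score 0.82 5mm up= [ 0.4 -1.8]
scene arm+u+v (np.int64(384), np.int64(232)) shift 0 0 score 0.81 5mm up= [ 0.2 -1.8]
scene c-- (np.int64(422), np.int64(293)) shift 0 0 score 0.95 5mm up= [ 0.4 -1.8]
scene c-+ (np.int64(356), np.int64(277)) shift 0 0 score 0.89 5mm up= [ 0.2 -1.8]
scene c+- (np.int64(431), np.int64(251)) shift 0 1 score 0.75 5mm up= [ 0.4 -1.8]
scene c++ (np.int64(370), np.int64(237)) shift 0 0 score 0.66 5mm up= [ 0.2 -1.8]
scene base ref (np.int64(423), np.int64(308)) shift 0 0 score 0.99 5mm up= [ 0.4 -1.7]
side bar -u (np.int64(387), np.int64(214)) shift 0 0 score 0.9 5mm up= [ 0.1 -1.6]
side arm -u-v (np.int64(383), np.int64(205)) shift 1 0 score 0.89 5mm up= [ 0.1 -1.6]
side arm -u+v (np.int64(381), np.int64(222)) shift 1 0 score 0.89 5mm up= [ 0.1 -1.6]
side bar +u (np.int64(316), np.int64(208)) shift 0 0 score 0.86 5mm up= [-0.  -1.6]
side arm+u-v (np.int64(322), np.int64(200)) shift 1 0 score 0.59 5mm up= [-0.  -1.5]
side arm+u+v (np.int64(318), np.int64(217)) shift 0 0 score 0.68 5mm up= [-0.  -1.6]
side c-- (np.int64(375), np.int64(199)) shift 0 0 score 0.94 5mm up= [ 0.1 -1.5]
side c-+ (np.int64(371), np.int64(227)) shift 0 0 score 0.93 5mm up= [ 0.1 -1.6]
side c+- (np.int64(333), np.int64(196)) shift 0 0 score 0.56 5mm up= [-0.  -1.5]
side c++ (np.int64(326), np.int64(224)) shift 1 0 score 0.7 5mm up= [-0.  -1.6]
side base ref (np.int64(373), np.int64(211)) shift 1 0 score 0.63 5mm up= [ 0.1 -1.5]
```

The plate's outline matches the starting images to within a pixel in both fixed views. I now probe and press both ends with closed fingertips to confirm it is fully home.

```bash
python3 -m pendant '[{"dx":-0.013,"dy":-0.028,"dz":0,"rx":0,"ry":0,"rz":0,"hand":0.0},{"dx":-0.013,"dy":-0.027,"dz":0,"rx":0,"ry":0,"rz":0,"hand":0.0},{"dx":0,"dy":0,"dz":0.035,"rx":0,"ry":0,"rz":0,"hand":0.0},{"dx":0,"dy":0,"dz":0.035,"rx":0,"ry":0,"rz":0,"hand":0.0},{"dx":0,"dy":0,"dz":0.035,"rx":0,"ry":0,"rz":0,"hand":0.0},{"dx":0,"dy":0,"dz":0.030,"rx":0,"ry":0,"rz":0,"hand":0.0},{"dx":0,"dy":0,"dz":0.008,"rx":0,"ry":0,"rz":0,"hand":0.0},{"dx":0,"dy":0,"dz":0,"rx":0,"ry":0,"rz":0,"hand":0.0},{"dx":0,"dy":0,"dz":0,"rx":0,"ry":0,"rz":0,"hand":0.0}]' 30; python3 -c "
from h import *
where()"; python3 -m pendant '[{"dx":0,"dy":0,"dz":0.003,"rx":0,"ry":0,"rz":0,"hand":0.0},{"dx":0,"dy":0,"dz":0.002,"rx":0,"ry":0,"rz":0,"hand":0.0},{"dx":0,"dy":0,"dz":0.002,"rx":0,"ry":0,"rz":0,"hand":0.0},{"dx":0,"dy":0,"dz":0,"rx":0,"ry":0,"rz":0,"hand":0.0},{"dx":0,"dy":0,"dz":0,"rx":0,"ry":0,"rz":0,"hand":0.0}]'
```

```text
clock: 16.23
position: [0.5042, -0.2361, 0.0771]
ee_rot: [0.0, 0.605, 0.796, 0.0]
contact_force: [1.1, -0.6, -0.1]
width: 0.0001
gripper_force: 0.0
t 16.2333 grasp in base uvz mm [-43.1 -10.9  95.8] tool axes in base [[-0.0, 1.0, 0.0], [1.0, 0.0, -0.0], [-0.0, 0.0, -1.0]] w 5.17773722438955e-05 F [ 1.1 -0.6 -0.1] gf 0.0
clock: 16.65
position: [0.5035, -0.236, 0.0705]
ee_rot: [0.001, 0.605, 0.796, 0.0]
contact_force: [1.4, 0.2, 0.8]
width: -0.0001
gripper_force: 0.0
```

```bash
python3 -m pendant '[{"dx":0,"dy":0,"dz":0.001,"rx":0,"ry":0,"rz":0,"hand":0.0},{"dx":0,"dy":0,"dz":0.001,"rx":0,"ry":0,"rz":0,"hand":0.0},{"dx":0,"dy":0,"dz":0,"rx":0,"ry":0,"rz":0,"hand":0.0}]'; python3 -m pendant '[{"dx":0,"dy":0,"dz":0.001,"rx":0,"ry":0,"rz":0,"hand":0.0},{"dx":0,"dy":0,"dz":0.001,"rx":0,"ry":0,"rz":0,"hand":0.0},{"dx":0,"dy":0,"dz":0,"rx":0,"ry":0,"rz":0,"hand":0.0}]'
```

```text
clock: 16.9
position: [0.5036, -0.2361, 0.07]
ee_rot: [0.001, 0.605, 0.796, 0.0]
contact_force: [-2.3, 0.9, 11.4]
width: -0.0
gripper_force: 5.7
clock: 17.15
position: [0.5037, -0.2361, 0.0699]
ee_rot: [0.001, 0.605, 0.796, 0.0]
contact_force: [-5.4, 4.3, 23.8]
width: -0.0003
gripper_force: 11.6
```

```bash
python3 -m pendant '[{"dx":0,"dy":0,"dz":-0.019,"rx":0,"ry":0,"rz":0,"hand":0.0},{"dx":0.01,"dy":0.03,"dz":0,"rx":0,"ry":0,"rz":0,"hand":0.0},{"dx":0.01,"dy":0.03,"dz":0,"rx":0,"ry":0,"rz":0,"hand":0.0},{"dx":0,"dy":0.028,"dz":0,"rx":0,"ry":0,"rz":0,"hand":0.0},{"dx":0,"dy":0,"dz":0.008,"rx":0,"ry":0,"rz":0,"hand":0.0},{"dx":0,"dy":0,"dz":0.004,"rx":0,"ry":0,"rz":0,"hand":0.0},{"dx":0,"dy":0,"dz":0.003,"rx":0,"ry":0,"rz":0,"hand":0.0},{"dx":0,"dy":0,"dz":0,"rx":0,"ry":0,"rz":0,"hand":0.0},{"dx":0,"dy":0,"dz":0,"rx":0,"ry":0,"rz":0,"hand":0.0}]'; python3 -m pendant '[{"dx":0,"dy":0,"dz":0.001,"rx":0,"ry":0,"rz":0,"hand":0.0},{"dx":0,"dy":0,"dz":0.001,"rx":0,"ry":0,"rz":0,"hand":0.0},{"dx":0,"dy":0,"dz":0,"rx":0,"ry":0,"rz":0,"hand":0.0},{"dx":0,"dy":0,"dz":0,"rx":0,"ry":0,"rz":0,"hand":0.0}]'
```

```text
clock: 17.9
position: [0.5818, -0.1929, 0.0701]
ee_rot: [-0.0, 0.606, 0.796, 0.0]
contact_force: [1.0, 2.2, 2.7]
width: -0.0001
gripper_force: 1.3
clock: 18.23
position: [0.5818, -0.1929, 0.07]
ee_rot: [-0.0, 0.606, 0.796, 0.0]
contact_force: [-2.5, 2.3, 12.5]
width: 0.0001
gripper_force: 6.5
```

Both ends are solid at z = 70.0 mm, the seated height. I retract and hand in.

```bash
python3 -m pendant '[{"dx":0,"dy":0,"dz":-0.02,"rx":0,"ry":0,"rz":0,"hand":0.0},{"dx":0,"dy":0,"dz":-0.04,"rx":0,"ry":0,"rz":0,"hand":0.0},{"dx":0,"dy":0,"dz":-0.04,"rx":0,"ry":0,"rz":0,"hand":0.0},{"dx":0,"dy":0,"dz":-0.04,"rx":0,"ry":0,"rz":0,"hand":0.0},{"dx":0,"dy":0,"dz":0,"rx":0,"ry":0,"rz":0,"hand":0.0},{"dx":0,"dy":0,"dz":0,"rx":0,"ry":0,"rz":0,"hand":0.0}]'; python3 -c "
from rig import manip
print(manip.sign_off())"
```

```text
clock: 18.73
position: [0.5833, -0.1944, 0.2108]
ee_rot: [0.003, 0.606, 0.796, 0.0]
contact_force: [0.0, -0.6, -1.7]
width: -0.0004
gripper_force: 0.0
the job is handed in; nothing more can be done
None
```

The plate is turned smooth side up and fully home on both pins (top face probed at 70 mm, the seated height, at both ends), with the spout over the grease cup; it was not dropped, I saw no contact with the mug, mill, jar or tin, and I handed the job in at about 19 s.

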